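# Mount the fresh lint roll on its spindle stand

## Task

Fetch the fresh white lint-paper roll and thread it onto the upright steel spindle of the black stand, so that it stands fully down on the stand's base. Leave the empty brown cardboard core and the grey deodorant standing where they are.

Things in the scene. Friction and masses are not known exactly. Their poses are not given: they have to be found in the camera images.
- lint_roll: The fresh lint roll: a rigid upright tube of tightly wound white paper on a brown inner core, 54 mm outside diameter, 90 mm tall, with a 38 mm bore right through, about 90 g. It stands upright on the ledge. Origin: centre of its underside; z points up along the bore. Grip it across its outside.
- stand: The roll stand, fixed to the ledge: a black round base, 90 mm diameter and 16 mm thick, with a steel spindle rising from its middle, 16 mm diameter, with a rounded tip 96 mm above the ledge (80 mm above the top of the base). Origin: centre of the base's underside, on the spindle's axis; z up. The roll's bore is 22 mm wider than the spindle.
- bare_core: A used-up roll: a bare brown cardboard tube, 44 mm outside diameter, 38 mm bore, 90 mm tall, standing upright on the ledge. Not to be used. Origin: centre of its underside; z up.
- deodorant: A grey roll-on deodorant with a darker rounded cap, 42 mm diameter, 95 mm tall, standing upright on the ledge. Not to be moved. Origin: centre of its underside; z up.

How it is judged:
At the end, for the whole second after the job is handed in: The lint roll rests on the spindle: axis within 15 mm of the spindle's, upright within 0.1 rad, underside 10 to 22 mm above the ledge (the base is 16 mm thick), at rest. The bare core and the deodorant stand upright (within 0.2 rad), within 30 mm of where they started (horizontal distance between lint_roll and stand below 0.015 m and z of lint_roll in the frame of stand between 0.01 and 0.022 m and angle between lint_roll's own z axis and vertical below 0.1 rad and linear speed of lint_roll below 0.02 m/s and distance of each of bare_core, deodorant from where it was at the start of the episode below 0.03 m and angle between each of bare_core, deodorant's own z axis and vertical below 0.2 rad); the robot touches nothing.
It fails at once if the bare core is moved by more than 30 mm or knocked over (distance of bare_core from where it was at the start of the episode above 0.03 m or angle between bare_core's own z axis and vertical above 0.5 rad).
It fails at once if the deodorant is moved by more than 30 mm or knocked over (distance of deodorant from where it was at the start of the episode above 0.03 m or angle between deodorant's own z axis and vertical above 0.5 rad).
It also fails if it takes over 35 s, if anything falls off the work surface, if the arm or the gripper's body presses on something with over 40 N, if the wrist force passes 120 N, or if a joint passes its speed limit or range.

## Robot

A 7-joint arm with a two-finger parallel gripper is mounted at the origin on the work surface. World frame = base frame: x ahead of the robot, y to its left, z up, the work surface at z = 0. Lengths are in m, angles in rad, forces in N, time in s.
With the tool pointing down it reaches from about 0.425 to 0.925 m from the base axis. Payload 6.8 kg.
Tool frame: the origin (TCP) lies between the finger pads; the fingertips stand 17 mm ahead of it and the grasp point (between the pads) lies 2 mm behind it (tcp_to_tips is the distance from the TCP to the fingertips, in m); z points along the fingers, y is the direction in which the jaws open and shut (so a half turn about z gives the same grasp; the last joint's range is limited). The gripper opens to 85 mm and grips with 20 to 120 N. Pads are 22 mm wide; open, the fingers measure 114 mm over their backs; the gripper's body (76 mm by 85 mm) begins 54 mm behind the grasp point. The pads swing forward as they close: fully open they stand 13 mm farther back than shut.
Start: joints at [-1.364, 0.477, 0.022, 1.555, -0.011, 1.109, -0.083], TCP at [0.209, 0.642, 0.248] pointing down, gripper open.
Joint ranges: [-2.96, 2.96], [-0.34, 2.1], [-1.41, 1.46], [0.24, 2.44], [-1.37, 4.51], [0.17, 1.92], [-2.96, 2.96]. Speed limits (rad/s): [2.39, 2.39, 3.14, 3.14, 3.14, 3.14, 3.14].

## Interface

Orientations are given as a unit quaternion [x, y, z, w].
In Python, from station import observe, grab_frame, close_job, tcp_to_tips gives the robot as it stands.
- The arm moves only by the tool carry_out, never from a script. Its argument "plan" is text: rows parted by semicolons, each of 7 numbers parted by spaces: the turn, a rotation vector about the world's x, y, z in rad, then the shift along the world's x, y, z in m, then the opening, from 0 (shut) to 1 (fully open). A call has 1 to 12 rows; each row is the pose to reach, as a shift and turn from the pose commanded when the call began; what a row does not reach only later rows make up. A row lasts 1/8 s, in which the tool goes at most 62.5 mm and 10.7 degrees, less where a joint would pass 70% of its speed; a pose out of reach is approached as far as the arm can. A call with a gripper value outside its range is refused whole. The fingers move at their own pace and stop on an object; the grip force is fixed at half the most. Time passes only in rows, so rows that repeat a pose let the fingers close. It gives the time, the measured TCP pose, the force and the opening at its end, in the units of the state.
- observe(): the state, without advancing time (a new reading comes with each control period).
- grab_frame(name): name is "scene" or "side" or "wrist"; returns a dict with "img" (420x560x3 uint8, red, green, blue), "range_z" (420x560 float32, m along the optical axis (not along the pixel's ray), 0 where there is no reading), "fovy" (degrees; the focal length in pixels is half the picture's height over the tangent of half this angle, whatever the lens; pixels are square), "cx", "cy" (the principal point, pixels), "k1" (the pictures are not rectified: a ray, as slopes to the right and down, at radius r is drawn at 1 + k1 r^2 times it, then the intrinsics apply), "T" (4x4, takes a point from camera to world coordinates). Camera axes: x right, y up, looking along -z (the intrinsics and any distortion apply to the point x, -y, -z); pixel columns grow to the right and rows downward; lengths in m; the calibration is good to about 2 mm. A picture is of the moment at which its call begins.
- close_job(): hands the job in, once; it reports no verdict.
The state is a dict: "clock": time; "qpos": joint angles; "qd": joint speeds; "joint_efforts": joint torques, N m; "position": TCP position; "eef_rot": TCP orientation; "force": force on the tool from outside, world axes, zero at the start; "moment": the same for the moment, N m; "finger_gap": finger opening in m.
Only numpy, scipy, OpenCV 4.12 (cv2) and the standard library are available. Lean on these libraries where they do the work, as an engineer would, in place of code of your own. Each camera call takes 0.05 s, during which the arm holds its last target.

## Working session

There is one attempt and no reset: what is moved stays moved. The work goes in short steps, Python scripts to look and compute and a tool call to move; the robot and the scene stay as the last step left them, time stands still between calls to the robot, and variables do not carry over. Pictures are saved under pics/ and viewed, and the job is handed in when it is done.

Besides the shell and the picture viewer there is one more tool, called after "Request:" in YAML: its name, and indented under it one key for each argument. carry_out: Moves the arm, as the interface text tells. Its arguments: {"type":"object","properties":{"plan":{"type":"string"}},"required":["plan"]}

```bash
ls; mkdir -p pics; cat > h.py <<'E'
import numpy as np, cv2
from station import observe, grab_frame, close_job, tcp_to_tips
def save(f,n): cv2.imwrite('pics/'+n+'.png', f['img'][:,:,::-1])
def cloud(f):
    H,W=f['range_z'].shape; fl=H/2/np.tan(np.radians(f['fovy'])/2)
    K=np.array([[fl,0,f['cx']],[0,fl,f['cy']],[0,0,1]]);u,v=np.meshgrid(np.arange(W),np.arange(H))
    p=cv2.undistortPoints(np.stack([u,v],-1).reshape(-1,1,2).astype(np.float64),K,np.zeros(4))
    d=p.reshape(H,W,2); s=d.copy()
    for _ in range(20): s=d/(1+f['k1']*(s**2).sum(-1,keepdims=True))
    z=f['range_z'].astype(float)
    P=np.stack([s[...,0]*z,-s[...,1]*z,-z],-1)@f['T'][:3,:3].T+f['T'][:3,3]
    P[z<=0]=np.nan
    return P
E
python3 - <<'E'
from h import *
print(observe(),tcp_to_tips)
for n in['scene','side','wrist']:
    f=grab_frame(n);save(f,n+'0');np.save('/tmp/'+n+'.npy',f,allow_pickle=True);print(n,f['fovy'],f['cx'],f['cy'],f['k1'],f['T'].round(3))
E
```

```text
pics
{'clock': 0.0, 'qpos': array([-1.36412075,  0.47779716,  0.02234513,  1.5564509 , -0.01149419,
        1.1093035 , -0.08311987]), 'qd': array([-0.00033462, -0.00206586, -0.00017025,  0.00089495, -0.00173811,
       -0.0003578 ,  0.00175504]), 'joint_efforts': array([-3.63981826e-06, -5.96430373e+01,  1.60809148e+00, -2.81196409e+01,
        1.24729337e-02,  9.09298280e-03, -3.60543041e-06]), 'position': array([0.20882479, 0.64129433, 0.247328  ]), 'eef_rot': array([ 1.56738982e-01,  9.87639638e-01, -9.12473991e-04, -7.19953087e-05]), 'force': array([-0.62559185,  0.18482458,  0.1416252 ]), 'moment': array([0.06393273, 0.00535763, 0.00612193]), 'finger_gap': 0.08533345013285829} 0.017
scene 49.576523049797025 275.75265917123113 204.6536540000643 -0.041014080175218286 [[ 0.109 -0.862  0.495  0.923]
 [ 0.994  0.095 -0.052 -0.042]
 [-0.002  0.498  0.867  0.769]
 [ 0.     0.     0.     1.   ]]
side 43.55790523945213 280.8471829737395 210.02100939230303 -0.17336374163404786 [[ 0.736  0.322 -0.595 -0.024]
 [-0.677  0.37  -0.637 -0.561]
 [ 0.015  0.871  0.491  0.503]
 [ 0.     0.     0.     1.   ]]
wrist 69.99845241270285 275.0731959349575 206.51879139850067 -0.03373774498971555 [[ 0.309 -0.902 -0.301  0.132]
 [ 0.951  0.292  0.099  0.667]
 [-0.002 -0.317  0.948  0.373]
 [ 0.     0.     0.     1.   ]]
```

View pics/scene0.png

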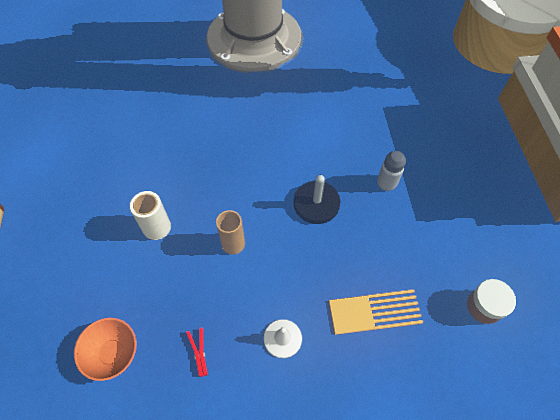

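View pics/side0.png

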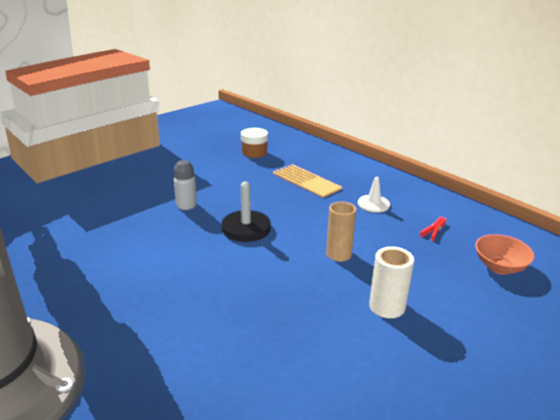

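```bash
python3 - <<'E'
from h import *
for n in['scene','side']:
    f=np.load('/tmp/'+n+'.npy',allow_pickle=True).item();P=cloud(f)
    z=P[...,2]
    m=((z>0.008)&(z<0.13)).astype(np.uint8)
    k,l,s,c=cv2.connectedComponentsWithStats(m)
    for i in range(1,k):
        if s[i,4]>150:
            q=P[l==i]; t=q[:,2].max(); top=q[q[:,2]>np.percentile(q[:,2],98)-.006]
            print(n,c[i].round(),s[i,4],q.min(0).round(3),q.max(0).round(3),'topmid',((top.min(0)+top.max(0))/2).round(4),f['img'][l==i].mean(0).round())
E
```

```text
scene [254.  36.] 4742 [-0.088 -0.114  0.008] [0.118 0.118 0.13 ] topmid [ 0.0453 -0.0002  0.1246] [131. 130. 125.]
scene [518.  88.] 8843 [0.033 0.486 0.008] [0.582 0.651 0.13 ] topmid [0.2647 0.5575 0.1256] [108.  97.  78.]
scene [391. 170.] 772 [0.444 0.209 0.008] [0.48  0.248 0.097] topmid [0.4598 0.2295 0.0932] [ 98. 107. 118.]
scene [316. 200.] 1572 [0.447 0.037 0.008] [0.536 0.126 0.098] topmid [0.4915 0.0812 0.093 ] [59. 69. 88.]
scene [150. 214.] 1335 [ 0.481 -0.253  0.008] [ 0.536 -0.199  0.092] topmid [ 0.5083 -0.2264  0.0887] [184. 178. 164.]
scene [230. 231.] 942 [ 0.536 -0.106  0.008] [ 0.58  -0.063  0.093] topmid [ 0.5583 -0.0845  0.0889] [140. 119. 100.]
scene [491. 301.] 1614 [0.696 0.307 0.008] [0.76  0.372 0.058] topmid [0.728  0.3401 0.0542] [189. 193. 188.]
scene [103. 348.] 2465 [ 0.686 -0.347  0.008] [ 0.785 -0.249  0.039] topmid [ 0.735  -0.2978  0.0342] [203. 120.  83.]
scene [283. 337.] 498 [ 0.716 -0.035  0.008] [0.768 0.015 0.063] topmid [ 0.7422 -0.0138  0.0588] [201. 204. 200.]
scene [199. 353.] 328 [ 0.712 -0.171  0.008] [ 0.788 -0.141  0.014] topmid [ 
[... 802 characters left out ...]
2. 218.]
side [245. 219.] 1395 [0.442 0.034 0.008] [0.533 0.125 0.097] topmid [0.4862 0.0793 0.0914] [74. 76. 79.]
side [340. 229.] 1386 [ 0.532 -0.109  0.008] [ 0.579 -0.066  0.092] topmid [ 0.5558 -0.0876  0.0885] [169. 138. 102.]
side [435. 226.] 174 [ 0.71  -0.174  0.008] [ 0.789 -0.142  0.014] topmid [ 0.7497 -0.1581  0.0112] [235.  73.  80.]
side [504. 253.] 1596 [ 0.681 -0.349  0.008] [ 0.784 -0.25   0.039] topmid [ 0.7325 -0.2994  0.0345] [198. 118.  90.]
side [391. 280.] 2356 [ 0.477 -0.257  0.008] [ 0.534 -0.203  0.092] topmid [ 0.5057 -0.2298  0.089 ] [211. 203. 185.]
side [ 35. 368.] 7261 [-0.013 -0.112  0.008] [0.116 0.077 0.13 ] topmid [ 0.0451 -0.041   0.1236] [120. 115. 110.]
```

The scene view shows the white roll at about (150,214), the bare core at (230,231), the stand at (318,200) and the deodorant at (391,170). The side view agrees within about 4 mm. Before moving off, I'll check the height of the box near the arm's start.

```bash
python3 - <<'E'
from h import *
f=np.load('/tmp/scene.npy',allow_pickle=True).item();P=cloud(f)
for g in [P[:80,450:560],P[40:220,500:]]:
    q=g.reshape(-1,3);q=q[q[:,2]>.05];print(np.nanmin(q,0),np.nanmax(q,0))
f=np.load('/tmp/side.npy',allow_pickle=True).item();P=cloud(f)
for (u,v) in [(80,70),(80,100),(80,140),(130,65),(20,75)]: print(P[v,u].round(3))
E
```

```text
[0.0328225  0.48606871 0.05004614] [0.36829316 0.66767902 0.2195581 ]
[0.16993242 0.52777811 0.05001516] [0.53855649 0.65022922 0.21471968]
[0.411 0.561 0.22 ]
[0.395 0.545 0.158]
[0.377 0.533 0.071]
[0.528 0.547 0.212]
[0.297 0.635 0.219]
```

View pics/wrist0.png

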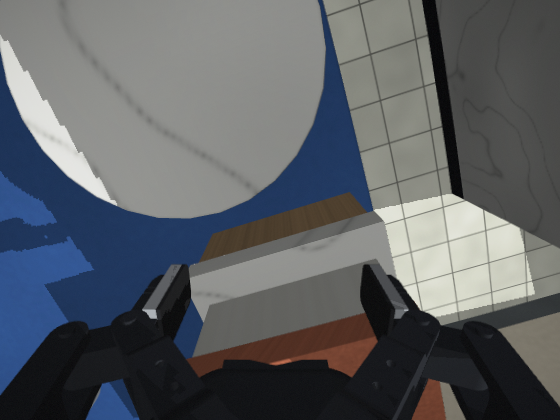

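The box and the drum top out at about 0.22 m, just below the fingertips. I'll go up first, then out around to the roll.

Request:
carry_out:
  plan: "0 0 0 0 0 0.05 1; 0 0 0 0 0 0.1 1; 0 0 0 0.04 -0.03 0.1 1; 0 0 0 0.08 -0.07 0.1 1; 0 0 0 0.12 -0.11 0.1 1; 0 0 0 0.16 -0.15 0.1 1; 0 0 0 0.2 -0.19 0.1 1; 0 0 0 0.23 -0.23 0.1 1; 0 0 0 0.26 -0.28 0.1 1; 0 0 0 0.28 -0.33 0.1 1; 0 0 0 0.3 -0.38 0.1 1; 0 0 0 0.3 -0.43 0.08 1"

```text
clock: 1.65
position: [0.5108, 0.2099, 0.3291]
eef_rot: [0.158, 0.988, 0.001, 0.001]
force: [0.9, -0.2, 0.1]
finger_gap: 0.0853
```

Request:
carry_out:
  plan: "0 0 0 0 -0.05 0 1; 0 0 0 0 -0.1 0 1; 0 0 0 0 -0.15 0 1; 0 0 0 0 -0.2 0 1; 0 0 0 0 -0.25 0 1; 0 0 0 0 -0.3 0 1; 0 0 0 0 -0.35 -0.03 1; 0 0 0 0 -0.4 -0.06 1; 0 0 0 -0.002 -0.439 -0.1 1; 0 0 0 -0.002 -0.439 -0.13 1; 0 0 0 -0.002 -0.439 -0.13 1; 0 0 0 -0.002 -0.439 -0.13 1"

```text
clock: 3.15
position: [0.5077, -0.2268, 0.1993]
eef_rot: [0.156, 0.988, 0.0, 0.001]
force: [1.4, -0.5, -0.3]
finger_gap: 0.0853
```

```bash
python3 - <<'E'
from h import *
o=observe();print(o['position'],o['qpos'].round(2))
f=grab_frame('wrist');save(f,'wrist1');P=cloud(f);z=P[...,2]
m=((z>0.083)&(z<0.1)).astype(np.uint8)
k,l,s,c=cv2.connectedComponentsWithStats(m)
for i in range(1,k):
    if s[i,4]>150:
        q=P[l==i];print(c[i].round(),s[i,4],q.min(0).round(3),q.max(0).round(3),((q.min(0)+q.max(0))/2).round(4))
E
```

```text
[ 0.50773957 -0.22682694  0.1993257 ] [-0.1   0.36  0.51  1.92 -0.22  0.91  1.78]
[273. 207.] 1749 [ 0.481 -0.254  0.083] [ 0.534 -0.201  0.092] [ 0.5074 -0.2277  0.0875]
[450. 212.] 944 [ 0.535 -0.108  0.083] [ 0.579 -0.065  0.092] [ 0.557  -0.0862  0.0876]
[ 12. 345.] 797 [ 0.532 -0.529  0.083] [ 0.59  -0.517  0.1  ] [ 0.5607 -0.5228  0.0915]
```

View pics/wrist1.png

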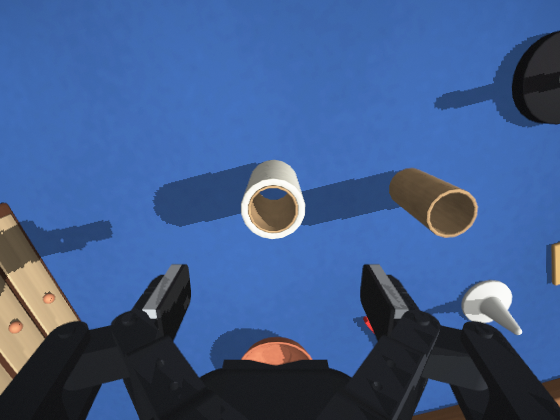

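The roll's rim is centred at about (273,207), between the jaws. The wrist measurement puts it at (0.507, −0.228), within 1 mm of the TCP. I'll descend and close the jaws.

Request:
carry_out:
  plan: "0 0 0 0 -0.001 -0.04 1; 0 0 0 0 -0.001 -0.07 1; 0 0 0 0 -0.001 -0.1 1; 0 0 0 0 -0.001 -0.12 1; 0 0 0 0 -0.001 -0.14 1; 0 0 0 0 -0.001 -0.14 1; 0 0 0 0 -0.001 -0.14 0.4; 0 0 0 0 -0.001 -0.14 0.4; 0 0 0 0 -0.001 -0.14 0.4; 0 0 0 0 -0.001 -0.14 0.4; 0 0 0 0 -0.001 -0.14 0.4; 0 0 0 0 -0.001 -0.14 0.4"

```text
clock: 4.7
position: [0.5081, -0.2284, 0.06]
eef_rot: [0.157, 0.988, 0.0, 0.001]
force: [-1.0, 0.4, 6.3]
finger_gap: 0.053
```

Request:
carry_out:
  plan: "0 0 0 0 0 0 0.3; 0 0 0 0 0 0 0.3; 0 0 0 0 0 0.02 0.3; 0 0 0 0 0 0.04 0.3; 0 0 0 0 0 0.07 0.3; 0 0 0 0 0 0.1 0.3; 0 0 0 0 0 0.14 0.3; 0 0 0 0 0 0.16 0.3; 0 0 0 0 0 0.16 0.3; 0 0 0 0 0 0.16 0.3"

```text
clock: 5.95
position: [0.5064, -0.2277, 0.2176]
eef_rot: [0.157, 0.988, 0.0, -0.001]
force: [-0.4, 0.4, -1.5]
finger_gap: 0.0534
```

```bash
python3 - <<'E'
from h import *
o=observe();print(o['position'],o['finger_gap'],o['force'])
for n in ['side','scene']:
    f=grab_frame(n);save(f,n+'2');P=cloud(f)
    d=np.hypot(P[...,0]-o['position'][0],P[...,1]-o['position'][1])
    m=(d<.05)&(P[...,2]>.03)&(P[...,2]<.25)&(f['img'].min(-1)>120)
    q=P[m];print(n,q.min(0),q.max(0),((q.min(0)+q.max(0))/2))
E
```

```text
[ 0.50643372 -0.22771579  0.21757886] 0.05338686021878176 [-0.37406636  0.37800415 -1.49244613]
side [ 0.47579819 -0.26511722  0.15869058] [ 0.53032442 -0.17934064  0.24973629] [ 0.50306131 -0.22222893  0.20421344]
scene [ 0.4880393  -0.25934726  0.15510845] [ 0.53453818 -0.19586279  0.24871042] [ 0.51128874 -0.22760503  0.20190944]
```

View pics/side2.png

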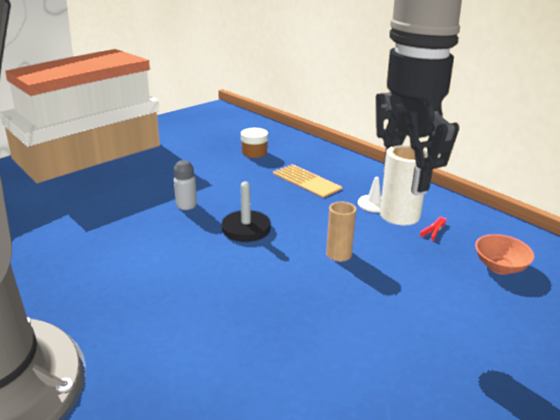

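The roll is lifted, upright in the jaws at about (403,185), with its underside at about 0.157 m, clear of the core and the spindle. Next I'll carry it over to the spindle.

Request:
carry_out:
  plan: "0 0 0 -0.003 0.03 0 0.3; 0 0 0 -0.005 0.07 0 0.3; 0 0 0 -0.007 0.11 0 0.3; 0 0 0 -0.01 0.15 0 0.3; 0 0 0 -0.012 0.19 0 0.3; 0 0 0 -0.015 0.23 0 0.3; 0 0 0 -0.017 0.27 0 0.3; 0 0 0 -0.018 0.295 0 0.3; 0 0 0 -0.018 0.308 0 0.3; 0 0 0 -0.018 0.308 0 0.3; 0 0 0 -0.018 0.308 0 0.3; 0 0 0 -0.018 0.308 0 0.3"

```text
clock: 7.55
position: [0.489, 0.0785, 0.2183]
eef_rot: [0.158, 0.987, -0.0, -0.0]
force: [-0.1, 0.4, -0.7]
finger_gap: 0.0532
```

```bash
python3 - <<'E'
from h import *
o=observe();print(o['position'],o['eef_rot'],o['finger_gap'])
for n in ['side','scene','wrist']:
    f=grab_frame(n);save(f,n+'3');P=cloud(f)
    d=np.hypot(P[...,0]-o['position'][0],P[...,1]-o['position'][1])
    q=P[(d<.02)&(P[...,2]>.03)&(P[...,2]<.1)];print(n,len(q))
    if len(q):print(q.min(0),q.max(0),((q.min(0)+q.max(0))/2))
    q=P[(d<.08)&(P[...,2]>.009)&(P[...,2]<.025)]
    if len(q):print('base',q.min(0),q.max(0),((q.min(0)+q.max(0))/2))
E
```

```text
[0.48903666 0.07853642 0.21826495] [ 1.57791133e-01  9.87472496e-01 -1.67847066e-04 -1.59620164e-05] 0.05315652632442022
side 311
[0.47919759 0.06983301 0.0305319 ] [0.49454133 0.08579716 0.09696102] [0.48686946 0.07781509 0.06374646]
base [0.44225829 0.03376477 0.00904461] [0.53365339 0.12435772 0.02481181] [0.48795584 0.07906125 0.01692821]
scene 199
[0.48369878 0.07362634 0.03014118] [0.49931181 0.08911283 0.09625906] [0.4915053  0.08136958 0.06320012]
base [0.44557058 0.03706822 0.00906898] [0.53539707 0.12562617 0.02499292] [0.49048382 0.08134719 0.01703095]
wrist 238
[0.48176591 0.07491102 0.03064414] [0.49151996 0.08989948 0.09096291] [0.48664294 0.08240525 0.06080353]
base [0.44493478 0.03792511 0.00908809] [0.52823267 0.12667559 0.02474898] [0.48658373 0.08230035 0.01691853]
```

View pics/side3.png

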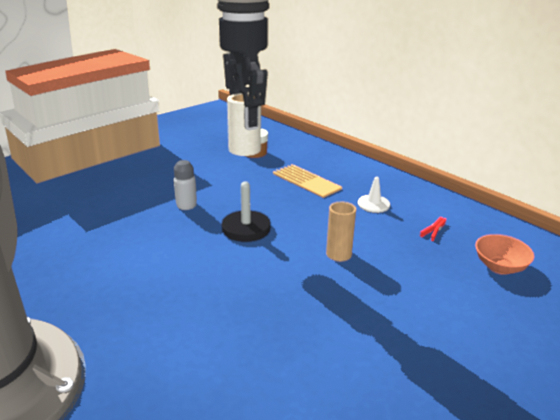

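View pics/wrist3.png

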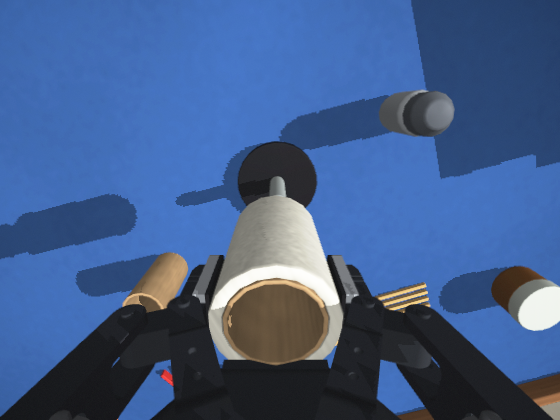

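The wrist view shows the upright roll over the stand at about (277,175). The three views average the spindle at (0.489, 0.080), about 2 mm off the TCP in y. I'll correct that while lowering, and stop just above the base.

Request:
carry_out:
  plan: "0 0 0 0 0.002 0 0.3; 0 0 0 0 0.002 -0.03 0.3; 0 0 0 0 0.002 -0.05 0.3; 0 0 0 0 0.002 -0.07 0.3; 0 0 0 0 0.002 -0.085 0.3; 0 0 0 0 0.002 -0.1 0.3; 0 0 0 0 0.002 -0.115 0.3; 0 0 0 0 0.002 -0.125 0.3; 0 0 0 0 0.002 -0.133 0.3; 0 0 0 0 0.002 -0.138 0.3; 0 0 0 0 0.002 -0.14 0.3; 0 0 0 0 0.002 -0.14 0.3"

```text
clock: 9.2
position: [0.4891, 0.0819, 0.0784]
eef_rot: [0.157, 0.988, 0.0, 0.0]
force: [0.4, -0.1, -0.8]
finger_gap: 0.0531
```

```bash
python3 - <<'E'
from h import *
o=observe();print(o['position'],o['force'],o['finger_gap'])
for n in ['side','scene']:
    f=grab_frame(n);save(f,n+'4');P=cloud(f)
    d=np.hypot(P[...,0]-.489,P[...,1]-.080)
    m=(d<.035)&(P[...,2]>.018)&(P[...,2]<.13)&(f['img'].min(-1)>110)
    q=P[m];print(n,q.min(0),q.max(0))
E
```

```text
[0.48914141 0.08185945 0.07842073] [ 0.37867407 -0.07042702 -0.80493409] 0.053136612867579765
side [0.45672921 0.04653061 0.01806412] [0.5097534  0.11465401 0.11705782]
scene [0.4852455  0.04897924 0.01890858] [0.51696933 0.10874496 0.11113059]
```

View pics/side4.png

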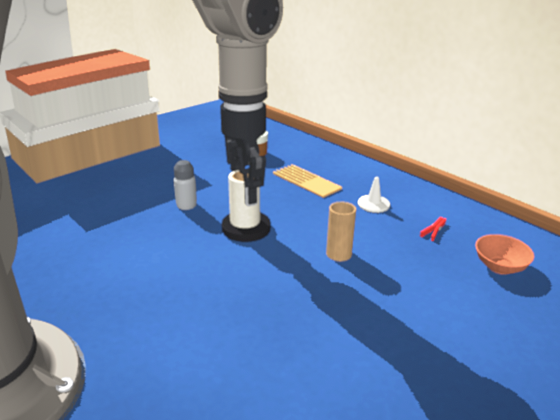

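The roll is over the spindle at about (245,200), about 2 mm above the base with no contact force. I'll lower the rest and release.

Request:
carry_out:
  plan: "0 0 0 0 -0.001 -0.001 0.3; 0 0 0 0 -0.001 -0.002 0.3; 0 0 0 0 -0.001 -0.002 0.3; 0 0 0 0 -0.001 -0.002 0.7; 0 0 0 0 -0.001 -0.002 1; 0 0 0 0 -0.001 -0.002 1; 0 0 0 0 -0.001 -0.002 1; 0 0 0 0 -0.001 -0.002 1; 0 0 0 0 -0.001 -0.002 1"

```text
clock: 10.42
position: [0.489, 0.0809, 0.0763]
eef_rot: [0.157, 0.988, 0.0, -0.0]
force: [-0.1, -0.7, 0.7]
finger_gap: 0.0851
```

```bash
python3 - <<'E'
from h import *
o=observe();print(o['position'],o['force'],o['finger_gap'])
f=grab_frame('wrist');save(f,'wrist5')
E
```

```text
[0.48899449 0.08085337 0.07632353] [-0.09931861 -0.65796758  0.68305693] 0.08512137784635766
```

View pics/wrist5.png

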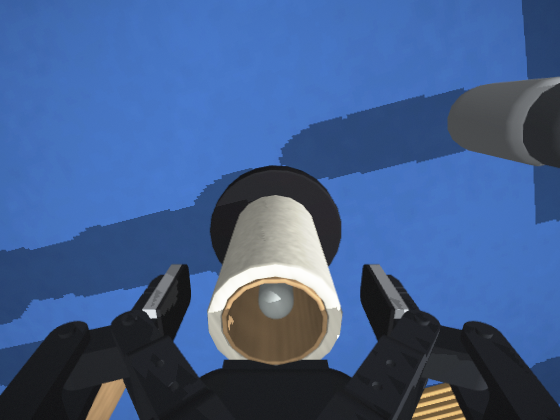

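The jaws are open and clear of the roll. The spindle tip shows inside the bore at about (276,298). I'll go straight up.

Request:
carry_out:
  plan: "0 0 0 0 0 0.02 1; 0 0 0 0 0 0.04 1; 0 0 0 0 0 0.07 1; 0 0 0 0 0 0.11 1; 0 0 0 0 0 0.15 1; 0 0 0 0 0 0.19 1; 0 0 0 0 0 0.2 1; 0 0 0 0 0 0.2 1; 0 0 0 0 0 0.2 1"

```text
clock: 11.6
position: [0.4881, 0.0807, 0.2749]
eef_rot: [0.157, 0.988, -0.001, -0.001]
force: [0.3, -0.2, -0.1]
finger_gap: 0.0856
```

```bash
python3 - <<'E'
from h import *
for n in['scene','side','wrist']:
    f=grab_frame(n);save(f,n+'6');P=cloud(f)
    for nm,x,y in [('roll',.489,.08),('core',.557,-.086),('deo',.458,.227)]:
        d=np.hypot(P[...,0]-x,P[...,1]-y)
        lo=.085 if nm!='roll' else .098
        q=P[(d<.035)&(P[...,2]>lo)&(P[...,2]<.13)]
        if len(q):print(n,nm,((q.min(0)+q.max(0))/2).round(4),'top',np.percentile(q[:,2],95).round(4),'ext',np.ptp(q,0).round(3))
        if nm=='roll' and n!='wrist':
            q=P[(d<.035)&(P[...,2]>.02)&(P[...,2]<.04)&(f['img'].min(-1)>90)];print('low mid',((q.min(0)+q.max(0))/2).round(4))
print(observe()['position'],observe()['clock'])
E
```

```text
scene roll [0.4891 0.0814 0.1036] top 0.1074 ext [0.053 0.053 0.011]
low mid [0.501  0.0804 0.03  ]
scene core [ 0.5582 -0.0846  0.0888] top 0.0913 ext [0.044 0.042 0.007]
scene deo [0.461  0.23   0.0906] top 0.0951 ext [0.031 0.034 0.011]
side roll [0.4852 0.0795 0.1029] top 0.107 ext [0.053 0.054 0.01 ]
low mid [0.4815 0.0721 0.03  ]
side core [ 0.5556 -0.0873  0.0885] top 0.0909 ext [0.045 0.045 0.007]
side deo [0.4545 0.2237 0.0907] top 0.0954 ext [0.033 0.033 0.011]
wrist roll [0.4879 0.082  0.1032] top 0.1071 ext [0.053 0.053 0.01 ]
wrist core [ 0.5477 -0.0878  0.0883] top 0.0908 ext [0.023 0.036 0.006]
wrist deo [0.4575 0.2285 0.0907] top 0.0949 ext [0.034 0.034 0.011]
[0.48838621 0.08068967 0.27514507] 11.75
```

View pics/side6.png

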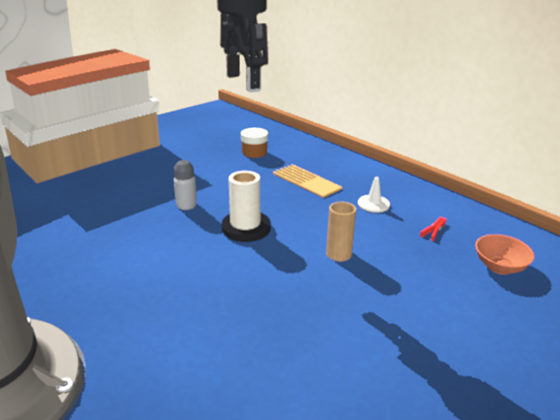

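The roll stands upright on the base at about (245,203). Its top is at 0.107 m (0.106 expected) and its axis is within about 2 mm of the spindle's. The core and deodorant haven't moved, and the gripper is clear.

```bash
python3 -c "
from station import close_job; print(close_job())"
```

```text
the job is handed in; nothing more can be done
None
```

The white lint roll is on the spindle, standing fully down on the stand's base, and I handed the job in at about 11.8 s. I gripped it across its outside, lifted it over the core, lowered it onto the spindle, let go and moved the gripper up clear.

Last checks, all from the camera depth after release:
- **Roll:** its axis is within about 2 mm of the spindle's in the scene and wrist views and the side view agrees to about 4 mm. The top is at 0.107 m, so the underside is about 17 mm above the ledge, and it looks upright.
- **Bare core and deodorant:** both are standing where they started. In the scene and side views they shifted by no more than about 1 mm, which is measurement noise. The wrist view gave the core 9 mm off in x, but it saw only part of the rim.
- **Gripper:** open, touching nothing, about 0.15 m above the roll.

No check failed. The cameras disagreed with each other by up to about 9 mm, on the deodorant, which the side view also placed differently before I started.

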